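# Take a photometer reading through the green filter

### The job

Take a reading through the photometer's green filter. Push the open black lid over the sample vial fully shut and push the coloured upright tabs of the filter turret round until the green filter has clicked in under the lamp snout; only then press the round blue key right down and let it come up again. Everything is just pushed: lift nothing, do not shove the photometer along the bench, and leave the sample vial in its well and the spare vial, bottles and booklets where they stand.

Things in the scene. Friction and masses are not known exactly. Their poses are not given: they have to be found in the camera images.
- photometer: bench filter photometer, loose on rubber feet (3 kg), 212 x 272 mm, housing top 60 mm above the bench. Origin on the bench under it; x points to its rear (away from the user), y to its left, z up; the housing spans x -91 to 121, y -141 to 131 mm. Left half white with the filter turret; right half dark grey: sample well and black lid at the rear, display and blue key in front
- turret_axis (a point): turret axis (vertical; x 0, y +55 mm on the photometer), 77.5 mm above the bench. The turret is a flat dark grey disc, 112 mm across, top 76.5 mm above the bench (hub 84), turning either way without end stop. It has six filters 60 degrees apart, counter-clockwise from above: green, yellow, red, white, black, blue; 22 mm across, centres 36 mm from the axis
- green_filter (a point): centre of the green filter's upper face on the turret, 77.5 mm above the bench, 36 mm from the axis; the green tab lies further out on the same ray
- green_tab (a point): middle of the green tab (65 mm from the axis, 84.5 mm above the bench). Outside each filter, on the same ray, such an upright tab of the filter's colour stands on the turret's rim: radially 54 to 76 mm from the axis, 5 mm thick, from 70.5 to 98.5 mm above the bench; below its foot 10 mm are free down to the housing
- lamp_axis (a point): point on the lamp snout's vertical axis at the height of the filters' faces (x +36, y +55 mm on the photometer): the green filter's centre belongs here, its tab then points straight to the rear. The black snout ends 84 mm above the bench; a white arm (40 mm wide, 103 to 127 mm above the bench) holds it from a column at x 85 to 115 mm, y 33 to 77 mm
- turret (a joint): turret angle (rad), growing counter-clockwise seen from above; 0 (or any full turn) is green under the lamp, each 1.047 is one step. A spring roller on a cam draws the turret to the nearest step from either side and holds it there; just on the hump, half-way between two steps (within about 0.1), it may stay as it was left. Pushing a tab over the hump takes up to 3 N
- lid (a joint): lid angle (rad): 0 shut, 1.85 fully open (leaning out to the photometer's right). It stays open by leaning back, and falls shut by its own weight once pushed past about 1.0
- lid_hinge (a point): middle of the lid's hinge line on the sample module's right edge, 60.5 mm above the bench; the line runs along the photometer's x axis and the shut lid reaches 66 mm from it toward the photometer's left
- lid_top (a point): middle of the free edge of the lid's outer face. The lid is a black hollow cap, 66 x 66 mm, 20.5 mm deep, with a lip 8 x 30 mm at the free edge; open, its flat outer face looks to the photometer's right and stands up to about 130 mm above the bench; shut, its outer face lies 81 mm above the bench
- read_key (a joint): travel of the blue key (m): 0 up, 0.005 fully down; a spring of 4 N at full travel brings it up again
- read_key_top (a point): centre of the top of the round blue key, 22 mm across, on the front right of the photometer; it is pressed straight down
- sample_vial_mid (a point): middle of the closed sample vial (23 mm across, 50 mm tall, white cap, pink content) that stands loose in the well under the lid; its cap stands 12 mm out of the well
- spare_vial_mid (a point): middle of a loose spare vial of the same size (paler pink) standing on the bench in front of the turret
- amber_dropper: loose amber dropper bottle, 43 mm across, 98 mm tall, on the bench to the left of the photometer; origin under its centre
- clear_drop: loose clear stoppered bottle, 41 mm across, 80 mm tall, on the bench behind the photometer; origin under its centre
- strip_booklets: loose little pile of test-strip booklets, 48 x 53 x 9 mm, lying on the bench in front of the blue key; origin under its centre

How it is judged (in metres and radians):
On the way, in this order (a step that is already met when the one before it is completed fails the run):
1. the lid is shut and the green filter rests under the lamp snout (value of joint lid below 0.06 rad and horizontal distance between green_filter and lamp_axis below 0.003 m), for 0.2 s.
2. the blue key is pressed down (value of joint read_key above 0.0035 m), for 0.02 s.
At the end, for the whole second after the job is handed in: The lid is shut (within 0.06 rad), the green filter is at rest within 3 mm of the lamp axis, the blue key has been pressed at least 3.5 mm after that and is up again (within 1 mm), and the sample vial still stands in its well (within 12 mm of where it was) (all of step 1 and velocity of joint turret between -0.05 and 0.05 rad/s and value of joint read_key below 0.001 m and distance of sample_vial_mid from where it was at the start of the episode below 0.012 m); the robot touches nothing.
It fails at once if the blue key is pressed while the lid is open or another filter is under the lamp (value of joint read_key above 0.0025 m and (value of joint lid above 0.1 rad or horizontal distance between green_filter and lamp_axis above 0.005 m)).
It fails at once if the photometer is shoved more than 20 mm, lifted or tipped (distance of photometer from where it was at the start of the episode above 0.02 m or angle between photometer's own z axis and vertical above 0.06 rad).
It fails at once if the sample vial is lifted or moved by more than 12 mm (distance of sample_vial_mid from where it was at the start of the episode above 0.012 m).
It fails at once if a bystander is lifted, or pushed more than 20 mm, or knocked over (distance of any of spare_vial_mid, amber_dropper, clear_drop, strip_booklets from where it was at the start of the episode above 0.02 m or angle between any of amber_dropper, clear_drop, spare_vial_mid's own z axis and vertical above 0.5 rad).
It also fails if it takes over 72 s, if anything falls off the work surface, if the arm or the gripper's body presses on something with over 40 N, if the wrist force passes 120 N, or if a joint passes its speed limit or range.

### The arm

A 7-joint arm with a two-finger parallel gripper is mounted at the origin on a cart in front of the work surface, level with it; the furniture and walls round the work are solid. World frame = base frame: x ahead of the robot, y to its left, z up, the work surface at z = 0. Lengths are in mm, angles in rad, forces in N, time in s.
With the tool pointing down it reaches from about 400 to 875 mm from the base axis. Payload 19.3 kg.
Tool frame: the origin (TCP) lies at the very end of the fingers, on their centre line; the grasp point (between the pads) lies 19 mm behind it (grip_point_offset is the z of the grasp point in the tool frame, in mm); z points along the fingers, y is the line along which they close (so a half turn about z gives the same grasp; the last joint's range is limited). The gripper opens to 85 mm and grips with 20 to 120 N. Pads are 22 mm wide; open, the fingers measure 114 mm over their backs; the gripper's body (76 mm by 85 mm) begins 54 mm behind the grasp point. The pads swing forward as they close: fully open they stand 13 mm farther back than shut.
Start: joints at [1.229, 0.521, -0.036, 1.599, 0.021, 1.021, -0.113], TCP at [167.763, -602.055, 231.291] pointing down, gripper open.
Joint ranges: [-2.91, 2.91], [-0.3, 2.13], [-1.5, 1.42], [0.17, 2.43], [-1.26, 4.41], [0.16, 1.93], [-2.52, 2.52]. Speed limits (rad/s): [1.89, 1.89, 2.39, 2.39, 3.01, 3.01, 3.01].

### API

Orientations are given as a 3x3 rotation matrix whose columns are the frame's x, y, z axes.
In Python, from workcell import movep, movel, goto_joints, open_gripper, clamp, wait, inverse_kinematics, read_state, camera, PlanningError, finish_job, grip_point_offset gives the robot as it stands. Calls block until the motion is done:
- movep(position, orientation): joint-space move of the TCP to a pose.
- movel(position, frame=None, max_speed=150, guard=None): straight line of the TCP; frame=None keeps the orientation; max_speed is the mean speed in mm/s. With guard (N) it stops when the force on the tool has changed by that much, and returns True; else False.
- goto_joints(angles): joint-space move.
- open_gripper() and clamp(): open the fingers fully, or close them until they stop; the grip force is fixed at half the most.
- wait(seconds).
- inverse_kinematics(position, orientation): joint angles nearest the present ones, or None.
- read_state(): the state.
- camera(name): name is "scene" or "side" or "wrist"; returns a dict with "image" (480x640x3 uint8, blue, green, red), "range_z" (480x640 float32, mm along the optical axis (not along the pixel's ray), 0 where there is no reading), "fx", "fy", "cx", "cy" (pixels), "cam_to_world" (4x4, takes a point from camera to world coordinates). Camera axes: x right, y up, looking along -z (the intrinsics and any distortion apply to the point x, -y, -z); pixel columns grow to the right and rows downward; lengths in mm; the calibration is good to about 2 mm. A picture is of the moment at which its call begins.
A pose or a line that the arm cannot do raises PlanningError and nothing moves.
- finish_job(): hands the job in; it is judged then, once.
The state is a dict: "time": time; "qpos": joint angles; "qvel": joint speeds; "joint_efforts": joint torques, N m; "eef_pos": TCP position; "tool_rot": TCP orientation; "ft_force": force on the tool from outside, world axes, zero at the start; "torque": the same for the moment, N m; "finger_gap": finger opening in mm; "gripper_force": force on a finger pad.
Only numpy, scipy, OpenCV 4.12 (cv2) and the standard library are available. Lean on these libraries where they do the work, as an engineer would, in place of code of your own. Each camera call takes 0.05 s, during which the arm holds its last target. There are 200 camera calls.

## Working session

There is one attempt and no reset: what is moved stays moved. The work goes in short steps, each a Python script; the robot and the scene stay as the last script left them, time stands still between calls to the robot, and variables do not carry over. Pictures are saved under pics/ and viewed, at most 10 in all, crops included, and the job is handed in when it is done.

```bash
mkdir -p pics; ls; python3 - <<'E'
from workcell import *
import cv2,numpy as np
s=read_state();print(s['time'],s['eef_pos'],s['ft_force'],grip_point_offset)
for n in("scene","side"):
    c=camera(n);cv2.imwrite(f"pics/{n}0.png",c["image"]);np.savez(f"{n}0.npz",**c)
    print(n,c["fx"],c["fy"],c["cx"],c["cy"],np.round(c["cam_to_world"],3).tolist(),[k for k in c])
E
```

```text
pics
0.0 [ 167.62266862 -601.73937649  230.70894756] [ 0.04282176 -0.00826561 -0.28269896] -18.700000000000003
scene 509.75051053092625 509.75051053092625 328.2600404837879 239.09134454732288 [[0.91, 0.243, -0.335, 277.697], [-0.414, 0.518, -0.748, -412.362], [-0.009, 0.82, 0.573, 590.75], [0.0, 0.0, 0.0, 1.0]] ['image', 'range_z', 'fx', 'fy', 'cx', 'cy', 'cam_to_world']
side 522.6537365974663 522.6537365974663 322.73827811652524 238.8844661132822 [[-0.902, 0.213, -0.376, 207.515], [-0.432, -0.405, 0.806, 963.732], [0.02, 0.889, 0.457, 526.437], [0.0, 0.0, 0.0, 1.0]] ['image', 'range_z', 'fx', 'fy', 'cx', 'cy', 'cam_to_world']
```

View pics/scene0.png

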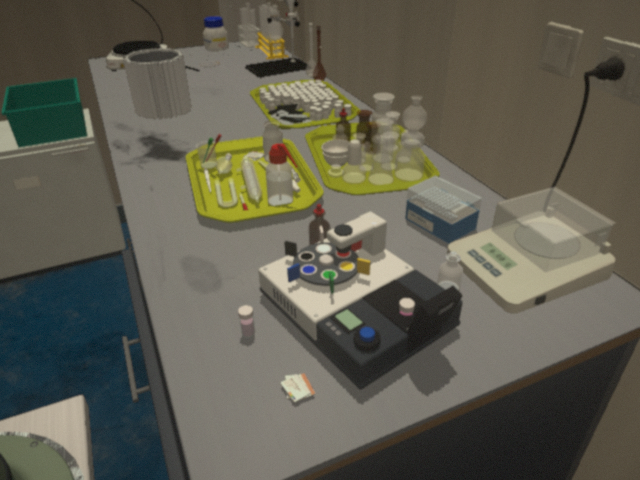

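View pics/side0.png

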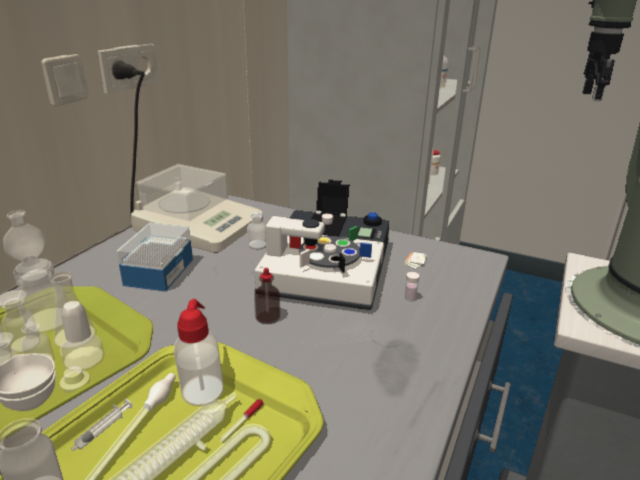

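The scene view shows the photometer: blue key at (367,335), vial cap (407,306), lid (440,305), green filter (329,275) with its tab (331,287), yellow (347,267), blue (308,269) and white (323,249). The red filter seems to be under the snout. The user's front faces image lower left.

```bash
cat > h.py <<'E'
import numpy as np,cv2
def load(n): return dict(np.load(n))
def ray(c,u,v):
    M=c["cam_to_world"];d=np.stack([(np.asarray(u,float)-c["cx"])/c["fx"],-(np.asarray(v,float)-c["cy"])/c["fy"],-np.ones(np.shape(u))],-1)
    return M[:3,3],d@M[:3,:3].T
def plane(c,u,v,z):
    o,d=ray(c,u,v);return o+d*((z-o[2])/d[...,2])[...,None]
def cloud(c):
    v,u=np.mgrid[:480,:640];o,d=ray(c,u,v);return o+d*c["range_z"][...,None]
E
python3 - <<'E'
from h import *
c=load("scene0.npz");im=c["image"];P=cloud(c)
for n,u,v in[("key",367,335),("keyrim",367,343),("cap",407,306),("green",329,275),("yel",347,267),("blue",308,269),("white",323,249),("hous",300,300),("dark",360,365),("bench",250,400)]:
    print(n,im[v,u],P[v,u].round(1))
hsv=cv2.cvtColor(im,cv2.COLOR_BGR2HSV)
roi=np.zeros((480,640),bool);roi[225:380,255:470]=1
for n,lo,hi,z in[("green",50,85,77.5),("yellow",15,32,77.5),("blue",100,125,77.5),("red",0,8,77.5)]:
    m=(roi&(hsv[...,0]>=lo)&(hsv[...,0]<=hi)&(hsv[...,1]>110)&(hsv[...,2]>50)).astype(np.uint8)
    k,l,s,ce=cv2.connectedComponentsWithStats(m)
    for i in range(1,k):
        if s[i,4]>12: print(n,s[i],ce[i].round(1),plane(c,*ce[i],z).round(1),"depth",np.median(P[l==i],0).round(1))
for nm in("scene0","side0"):
    c=load(nm+".npz");P=cloud(c)
    m=(P[...,2]>54)&(P[...,2]<64)&(c["range_z"]>0)&(np.hypot(P[...,0]-600,P[...,1]+80)<500)
    k,l,s,ce=cv2.connectedComponentsWithStats(m.astype(np.uint8))
    for i in np.argsort(-s[1:,4])[:2]+1:
        Q=P[l==i][:,:2].astype(np.float32);print(nm,s[i],cv2.minAreaRect(Q))
im=load("scene0.npz")["image"][220:385,250:475];cv2.imwrite("pics/crop.png",cv2.resize(im,None,fx=3.5,fy=3.5,interpolation=2))
E
```

```text
key [137  78  46] [529.1  22.5  80.1]
keyrim [39 41 42] [526.5  16.9  70.9]
cap [169 192 205] [616.4  58.4  70.3]
green [ 55 119  53] [530.1 150.5  92. ]
yel [ 53 186 211] [573.  174.1  76.7]
blue [155  63  47] [513.6 197.   76.1]
white [200 218 214] [557.7 236.   77. ]
hous [180 202 212] [480.7 151.8  58. ]
dark [42 45 44] [505.4  -3.7  57.7]
bench [117 125 131] [361.9  49.5  -0.5]
green [323 271  12  10  68] [329.  274.6] [537.8 167.8  77.5] depth [532.7 165.6  77.7]
yellow [357 258  13  16 176] [362.8 265.3] [597.9 166.2  77.5] depth [591.4 154.6  87.4]
yellow [341 262  12   8  79] [346.4 265.5] [573.5 177.1  77.5] depth [573.7 177.6  77. ]
blue [289 264  10   6  23] [293.8 266.1] [494.9 212.1  77.5] depth [486.5 187.4  97.5]
blue [303 266  11   7  58] [308.1 269. ] [513.1 195.2  77.5] depth [513.3 195.1  77.3]
blue [360 327  15  14 174] [366.9 333.4] [531.7  27.4  77.5] depth [530.8  25.4  79.7]
red [351 241  11  10  66] [356.1 245.6] [613.3 220.3  77.5] depth [610.8 215.3  81.5]
red [337 252  12   5  40] [342.9 253.8] [582.3 208.5  77.5] depth [581.  206.   77.4]
scene0 [ 259  247  190  121 9477] ((578.5074462890625, 141.71385192871094), (212.4711456298828, 284.1120910644531), 13.176312446594238)
scene0 [492 226 119  47 567] ((917.696044921875, 80.99624633789062), (101.32286834716797, 201.3783416748047), 44.8079833984375)
side0 [ 254  208  135   80 4179] ((578.5125122070312, 142.2190704345703), (209.4261932373047, 290.0788879394531), 12.94947624206543)
side0 [137 195  91  26 375] ((916.8253784179688, 150.52825927734375), (199.03604125976562, 102.33796691894531), 45.729103088378906)
```

View pics/crop.png

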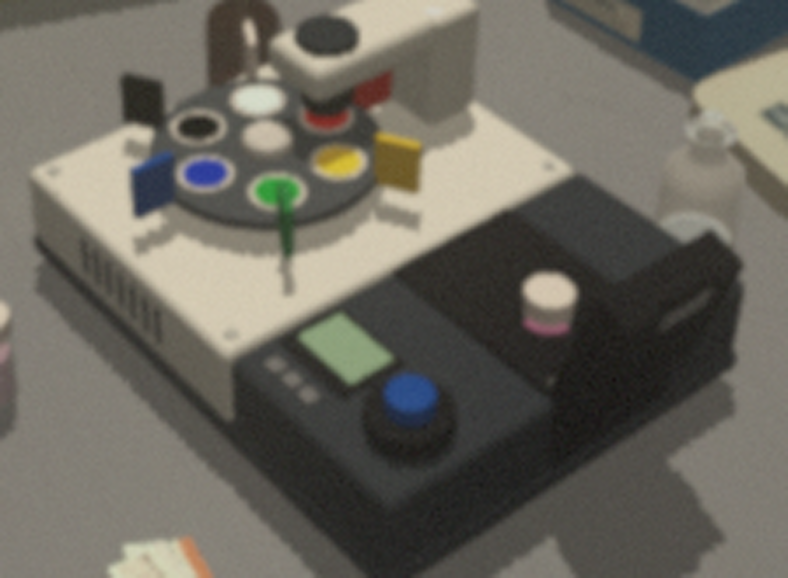

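The crop confirms that red is under the snout and green sits two steps clockwise of it, so the turret needs +120° counter-clockwise. I'll push the black tab along the front. Next I fix the photometer frame, then the lid and bottle positions.

```bash
cat >> h.py <<'E'
from scipy.optimize import least_squares
F={1:(573.6,177.3),5:(513.2,195.1),0:(537.0,167.5),3:(557.7,236)}
def res(p): return np.concatenate([[p[0]+36*np.cos(p[2]+np.radians(60*k-120))-q[0],p[1]+36*np.sin(p[2]+np.radians(60*k-120))-q[1]] for k,q in F.items()])
fit=least_squares(res,[547.5,201.7,.23])
A=fit.x[:2];yaw=np.radians(13.06)
X=np.array([np.cos(yaw),np.sin(yaw)]);Y=np.array([-X[1],X[0]]);O=A-55*Y
def W(x,y,z): return np.array([*(O+x*X+y*Y),z])
def toph(P): d=P[...,:2]-O;return np.stack([d@X,d@Y,P[...,2]],-1)
E
python3 - <<'E'
from h import *
print(A,np.degrees(fit.x[2]),fit.fun.round(1),"O",O)
for nm in("scene0","side0"):
    c=load(nm+".npz");L=toph(cloud(c));ok=c["range_z"]>0
    x,y,z=L[...,0],L[...,1],L[...,2]
    for n,m in[("lid",ok&(abs(x-35)<60)&(y<-110)&(y>-210)&(z>85)&(z<140)),
      ("amber",ok&(y>140)&(y<230)&(abs(x)<150)&(z>20)&(z<110)),("cleard",ok&(x>130)&(x<200)&(y>-150)&(y<50)&(z>20)&(z<100)),
      ("arm",ok&(abs(y-55)<50)&(x>0)&(x<130)&(z>105))]:
        Q=L[m]
        if len(Q)>10: print(nm,n,len(Q),np.percentile(Q,[2,50,98],axis=0).round(0).tolist())
print("key",toph(np.array([530.8,25.4,79.7])),"cap",toph(np.array([616.4,58.4,70])))
E
```

```text
[547.93127704 202.60433646] 13.499077493974415 [-0.9 -0.8 -0.3 -0.9  0.7  0.6  0.5  1.1] O [560.35969792 149.02696853]
scene0 lid 1064 [[4.0, -169.0, 87.0], [27.0, -160.0, 118.0], [69.0, -144.0, 125.0]]
scene0 amber 499 [[58.0, 160.0, 25.0], [72.0, 174.0, 56.0], [93.0, 189.0, 95.0]]
scene0 cleard 653 [[160.0, -82.0, 22.0], [173.0, -68.0, 47.0], [192.0, -48.0, 79.0]]
scene0 arm 1195 [[15.0, 33.0, 107.0], [59.0, 45.0, 120.0], [111.0, 72.0, 127.0]]
side0 lid 587 [[6.0, -169.0, 86.0], [40.0, -160.0, 105.0], [70.0, -141.0, 125.0]]
side0 amber 894 [[60.0, 174.0, 21.0], [77.0, 191.0, 53.0], [98.0, 202.0, 95.0]]
side0 cleard 439 [[163.0, -70.0, 21.0], [178.0, -52.0, 47.0], [198.0, -42.0, 80.0]]
side0 arm 990 [[16.0, 39.0, 106.0], [64.0, 70.0, 121.0], [113.0, 76.0, 128.0]]
key [ -56.73125107 -113.74958567   79.7       ] cap [  34.11166864 -100.94630723   70.        ]
```

```bash
cat > r.py <<'E'
from workcell import *
from h import *
def rot(s=1):
    y=s*np.array([*X,0]);z=np.array([0,0,-1.]);return np.stack([np.cross(y,z),y,z],1)
def best():
    q=read_state()["qpos"];p=W(37,-225,200)
    return min((rot(s) for s in(1,-1)),key=lambda r:(lambda j:9e9 if j is None else abs(j-q).max())(inverse_kinematics(p,r)))
def st(m=""):
    s=read_state();print(m,round(s["time"],1),toph(s["eef_pos"]).round(1),s["ft_force"].round(1),"gap",s["finger_gap"])
def pic(n):
    c=camera("scene");np.savez(n+".npz",**c);cv2.imwrite(f"pics/{n}.png",cv2.resize(c["image"][200:400,240:490],None,fx=3,fy=3,interpolation=2))
E
python3 - <<'E'
from r import *
clamp();R=best()
np.save("R.npy",R)
movep(W(37,-225,200),R);st("above")
movel(W(37,-225,106),max_speed=150);st("low")
print(movel(W(37,-125,106),max_speed=80,guard=15));st("pushed")
movel(W(37,-125,150));pic("lid");st()
E
```

```text
above 3.4 [  36.6 -226.1  200. ] [-0.2  0.1  0. ] gap -0.18377951231993137
low 4.2 [  37.5 -225.1  106.8] [-0.4 -0.6 -0.1] gap 0.0552906417467321
False
pushed 5.6 [  36.9 -125.6  105.9] [ 0.  -0.6 -0.2] gap 0.11460515025798354
 6.1 [  36.8 -125.4  149.8] [0.1 0.1 0.5] gap 0.06019487536789162
```

View pics/lid.png

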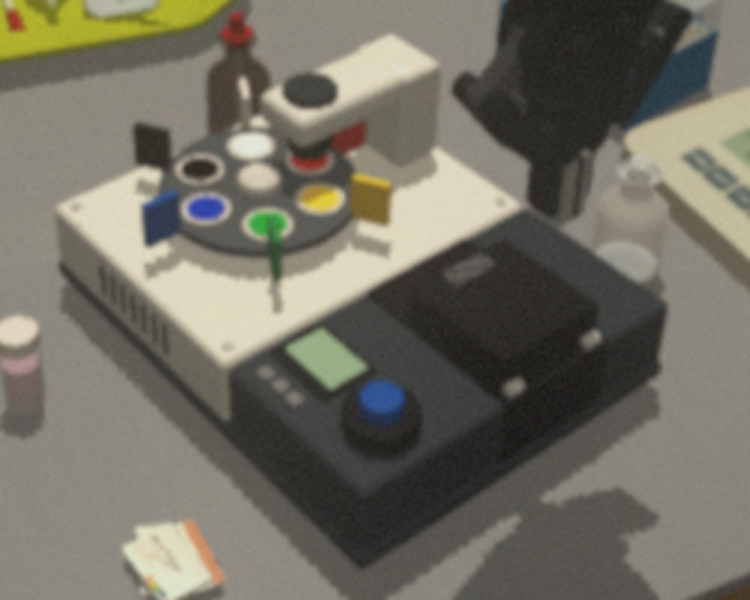

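The lid looks fully down, with its lip at (470,268) in the crop. I'll press it lightly to be sure, then sweep the black tab round 120°.

```bash
python3 - <<'E'
from r import *
movel(W(37,-85,110));print(movel(W(37,-85,79),max_speed=40,guard=6));st("lid press")
movel(W(37,-85,175),max_speed=200)
def T(a,z,r=66): return W(r*np.cos(np.radians(a)),55+r*np.sin(np.radians(a)),z)
movel(T(93,175),max_speed=250);movel(T(93,84),max_speed=150,guard=10);st("start")
for a in range(105,226,10):
    a=min(a,221)
    if movel(T(a,84),max_speed=60,guard=15): st("hit");break
st("end")
movel(T(a-6,84),max_speed=60);movel(T(a-6,170));st();pic("turret")
E
```

```text
True
lid press 7.3 [ 36.8 -85.   80.8] [-3.5 -2.4 13.7] gap 0.21404665664092187
start 9.7 [ -3.  120.9  84.7] [ 0.5 -0.  -0. ] gap -0.32561718252589966
end 14.1 [-49.6  11.4  83.9] [-0.1  0.1  0.1] gap 0.14613544200738424
 15.1 [-54.4  16.9 169.4] [ 0.2 -0.4 -1.4] gap 0.0587608666012522
```

View pics/turret.png

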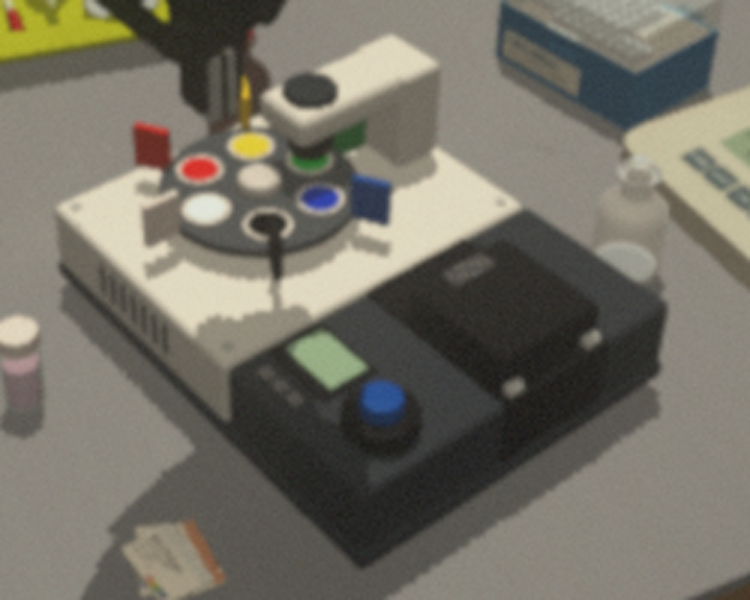

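Green is now under the snout, and the tabs sit at exactly the same pixels as the original detents: black (275,250), blue (370,198). The lid is still shut and nothing else has moved. Now the key.

```bash
python3 - <<'E'
from r import *
k=(-57,-114)
movel(W(*k,170),max_speed=200);movel(W(*k,90));st()
print(movel(W(*k,73.5),max_speed=30,guard=9));st("down");wait(.2);st()
movel(W(*k,100),max_speed=60);movel(W(*k,200));movel(W(-120,-200,250));wait(.3);st();pic("end")
E
```

```text
16.6 [ -56.6 -113.4   90.6] [ 0.7 -0.3  0. ] gap 0.1736080712261186
True
down 17.1 [ -56.5 -114.2   75.8] [-3.3 -1.2 18.5] gap -0.18479405283643535
 17.3 [ -56.5 -114.2   75.8] [-2.8 -1.1 16.5] gap 0.08644409020380066
 19.9 [-119.8 -199.6  249.8] [ 0.   0.1 -1. ] gap -0.12481587277921821
```

View pics/end.png

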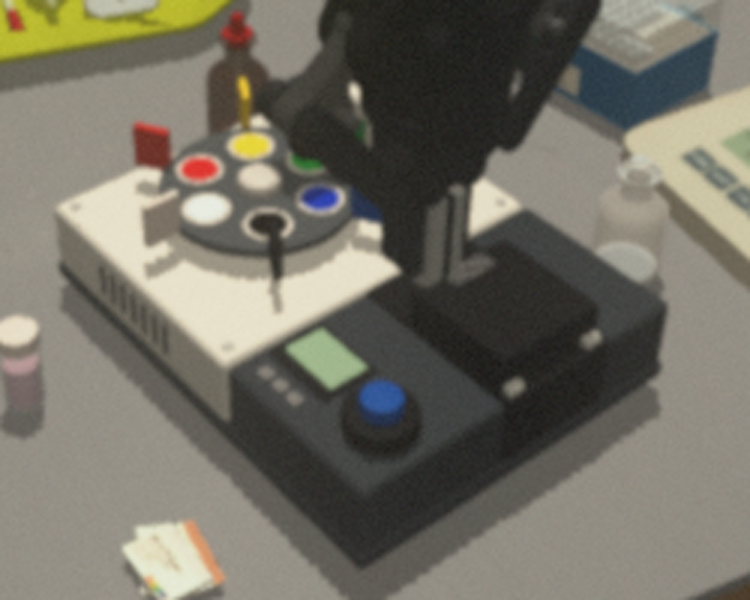

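The key gave way to z 75.8, about 5 mm below its top and clear of its collar at 71. It then held 16 N, well above the 4 N spring, so it bottomed out. It's up again at (381,400), and everything else is in place.

```bash
python3 -c "
from workcell import *
print(finish_job())"
```

```text
the job is handed in; nothing more can be done
None
```

I handed the job in at about 20 s of the 72 s allowed; no verdict came back. The lid is shut, the green filter is under the lamp, and the blue key was then pressed to its stop and came up again, with nothing else visibly moved in the camera pictures.

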